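Count and lock a kit of tube blanks for the welding booth

TASK

Make up one kit on the welding bench: lay exactly three of the four full-length square tubes flat in the kit tray, leave the spare one on the bench, and drop every short offcut into the scrap box. Once the three are in, swing the retaining bar across the tray until its hole lines up with the hole in the lug, then push the locking pin down through both until its head sits on the bar. Leave the brush and the tin where they are.

Things in the scene. Friction and masses are not known exactly. Their poses are not given: they have to be found in the camera images.
- blank1: Plain steel square tube, 90 mm long, 28 x 28 mm section, about 0.2 kg. Origin at its centre; x along its length. Starts lying on the bench at any yaw, somewhere among the other tubes left and right of the tray. A full-length blank: one of four, always present.
- blank2: Plain steel square tube, 90 mm long, 28 x 28 mm section, about 0.2 kg. Origin at its centre; x along its length. Starts lying on the bench at any yaw, somewhere among the other tubes left and right of the tray. A full-length blank: one of four, always present.
- blank3: Plain steel square tube, 90 mm long, 28 x 28 mm section, about 0.2 kg. Origin at its centre; x along its length. Starts lying on the bench at any yaw, somewhere among the other tubes left and right of the tray. A full-length blank: one of four, always present.
- blank4: Plain steel square tube, 90 mm long, 28 x 28 mm section, about 0.2 kg. Origin at its centre; x along its length. Starts lying on the bench at any yaw, somewhere among the other tubes left and right of the tray. A full-length blank: one of four, always present.
- short1: Plain steel square tube, 50 mm long, 28 x 28 mm section, about 0.11 kg. Origin at its centre; x along its length. Starts lying on the bench at any yaw, somewhere among the other tubes left and right of the tray. A short offcut (scrap); one to three of the three are present.
- short2: Plain steel square tube, 50 mm long, 28 x 28 mm section, about 0.11 kg. Origin at its centre; x along its length. Starts lying on the bench at any yaw, somewhere among the other tubes left and right of the tray. A short offcut (scrap); one to three of the three are present.
- short3: Plain steel square tube, 50 mm long, 28 x 28 mm section, about 0.11 kg. Origin at its centre; x along its length. Starts lying on the bench at any yaw, somewhere among the other tubes left and right of the tray. A short offcut (scrap); one to three of the three are present.
- tray: Dark steel kit tray fixed to the bench, 120 mm (its x) by 196 mm (its y), floor 4 mm thick, walls 4 mm thick and 30 mm high. Origin at its centre on the bench top. Three blanks lie side by side in it along its x, spread along its y (a spacing of 56 mm leaves room for fingers). Joined to its -y end is a round pivot post, to its +y end a lug block 46 x 40 mm; both are 40 mm high.
- bar (a joint): Grey retaining bar, 30 mm wide, 10 mm thick, its underside 40 mm above the bench. It turns level about the pivot post. 0 rad: it lies along the tray over the middle of it, its hole exactly over the lug's hole; positive: swung open towards the tray's +x (clockwise seen from above); range -0.15 to 1.5, so it can overshoot. Starts open at 0.85 to 1.25. It stays where it is left; friction 0.12 N m.
- bar_grip (a point): Point to grip on the bar's upright round black handle (20 mm diameter, 45 mm tall, 130 mm from the hinge axis): on its axis, 25 mm above the bar's top face and 20 mm below the handle's top.
- bar_hinge (a point): Point on the bar's vertical hinge axis, at the bar's top face (50 mm above the bench).
- bar_hole (a point): Centre of the 20 mm hole in the bar's square end (42 x 42 mm), at the bar's top face; 236 mm from the hinge axis.
- lug_hole (a point): Centre of the 20 mm hole in the tray's lug, at the lug's top face (40 mm above the bench); the hole goes through to the bench.
- pin: Steel locking pin, about 0.2 kg: round head 26 mm diameter and 40 mm tall, below it a 12 mm shank 46 mm long with a tapered tip. Origin on its axis at the underside of the head; z up along the axis to the head. Starts upright in the parking block. When home, its head rests on the bar, the origin 10 mm above the lug's top face.
- pin_grip (a point): Point to grip on the pin's head: on its axis, 26 mm above the underside of the head.
- park: Wooden parking block fixed to the bench, 60 x 60 x 50 mm high, with a 20 mm hole in which the pin stands at the start. Origin at the centre of its underside.
- scrap: Grey steel open scrap box fixed to the bench, 180 x 180 mm, 75 mm high, walls 4 mm. Origin at the centre of its underside.
- brush: Bystander: brush lying on the far side of the bench; leave alone.
- tin: Bystander: upright metal tin, 70 mm diameter, 100 mm high, far right; leave alone.
Not all that is in view belongs to the job. Leave any pink look-alike of the short2 alone.

How it is judged:
On the way, in this order (a step that is already met when the one before it is completed fails the run):
1. exactly three full-length tubes lie flat in the tray ((((x of blank2 in the frame of tray between -0.054 and 0.054 m and y of blank2 in the frame of tray between -0.092 and 0.092 m and z of blank2 in the frame of tray below 0.025 m) and (x of blank3 in the frame of tray between -0.054 and 0.054 m and y of blank3 in the frame of tray between -0.092 and 0.092 m and z of blank3 in the frame of tray below 0.025 m) and (x of blank4 in the frame of tray between -0.054 and 0.054 m and y of blank4 in the frame of tray between -0.092 and 0.092 m and z of blank4 in the frame of tray below 0.025 m) and (x of blank1 in the frame of tray above 0.056 m or x of blank1 in the frame of tray below -0.056 m or y of blank1 in the frame of tray above 0.094 m or y of blank1 in the frame of tray below -0.094 m)) or ((x of blank1 in the frame of tray between -0.054 and 0.054 m and y of blank1 in the frame of tray between -0.092 and 0.092 m and z of blank1 in the frame of tray below 0.025 m) and (x of blank3 in the frame of tray between -0.054 and 0.054 m and y of blank3 in the frame of tray between -0.092 and 0.092 m and z of blank3 in the frame of tray below 0.025 m) and (x of blank4 in the frame of tray between -0.054 and 0.054 m and y of blank4 in the frame of tray between -0.092 and 0.092 m and z of blank4 in the frame of tray below 0.025 m) and (x of blank2 in the frame of tray above 0.056 m or x of blank2 in the frame of tray below -0.056 m or y of blank2 in the frame of tray above 0.094 m or y of blank2 in the frame of tray below -0.094 m)) or ((x of blank1 in the frame of tray between -0.054 and 0.054 m and y of blank1 in the frame of tray between -0.092 and 0.092 m and z of blank1 in the frame of tray below 0.025 m) and (x of blank2 in the frame of tray between -0.054 and 0.054 m and y of blank2 in the frame of tray between -0.092 and 0.092 m and z of blank2 in the frame of tray below 0.025 m) and (x of blank4 in the frame of tray between -0.054 and 0.054 m and y of blank4 in the frame of tray between -0.092 and 0.092 m and z of blank4 in the frame of tray below 0.025 m) and (x of blank3 in the frame of tray above 0.056 m or x of blank3 in the frame of tray below -0.056 m or y of blank3 in the frame of tray above 0.094 m or y of blank3 in the frame of tray below -0.094 m)) or ((x of blank1 in the frame of tray between -0.054 and 0.054 m and y of blank1 in the frame of tray between -0.092 and 0.092 m and z of blank1 in the frame of tray below 0.025 m) and (x of blank2 in the frame of tray between -0.054 and 0.054 m and y of blank2 in the frame of tray between -0.092 and 0.092 m and z of blank2 in the frame of tray below 0.025 m) and (x of blank3 in the frame of tray between -0.054 and 0.054 m and y of blank3 in the frame of tray between -0.092 and 0.092 m and z of blank3 in the frame of tray below 0.025 m) and (x of blank4 in the frame of tray above 0.056 m or x of blank4 in the frame of tray below -0.056 m or y of blank4 in the frame of tray above 0.094 m or y of blank4 in the frame of tray below -0.094 m)))), for 0.2 s.
2. the retaining bar is swung across, its hole over the lug's hole (value of joint bar between -0.04 and 0.04 rad), for 0.2 s.
3. the pin is through both holes with its head down on the bar (horizontal distance between pin and lug_hole below 0.009 m and horizontal distance between pin and bar_hole below 0.009 m and z of pin in the frame of lug_hole between 0.005 and 0.015 m and angle between pin's own z axis and vertical below 0.12 rad), for 0.2 s.
At the end, for the whole second after the job is handed in: Exactly three 90 mm tubes lie flat in the tray, the fourth on the bench, outside tray and box; all 50 mm offcuts in the scrap box; bar within 0.04 rad of lined up; pin upright through both holes (within 9 mm of both centres), head within 5 mm of resting on the bar; all at rest (all of step 2 and all of step 3 and (((x of blank2 in the frame of tray between -0.054 and 0.054 m and y of blank2 in the frame of tray between -0.092 and 0.092 m and z of blank2 in the frame of tray below 0.025 m) and (x of blank3 in the frame of tray between -0.054 and 0.054 m and y of blank3 in the frame of tray between -0.092 and 0.092 m and z of blank3 in the frame of tray below 0.025 m) and (x of blank4 in the frame of tray between -0.054 and 0.054 m and y of blank4 in the frame of tray between -0.092 and 0.092 m and z of blank4 in the frame of tray below 0.025 m) and (x of blank1 in the frame of tray above 0.056 m or x of blank1 in the frame of tray below -0.056 m or y of blank1 in the frame of tray above 0.094 m or y of blank1 in the frame of tray below -0.094 m) and height (world z) of blank1 below 0.03 m and horizontal distance between blank1 and scrap above 0.1 m) or ((x of blank1 in the frame of tray between -0.054 and 0.054 m and y of blank1 in the frame of tray between -0.092 and 0.092 m and z of blank1 in the frame of tray below 0.025 m) and (x of blank3 in the frame of tray between -0.054 and 0.054 m and y of blank3 in the frame of tray between -0.092 and 0.092 m and z of blank3 in the frame of tray below 0.025 m) and (x of blank4 in the frame of tray between -0.054 and 0.054 m and y of blank4 in the frame of tray between -0.092 and 0.092 m and z of blank4 in the frame of tray below 0.025 m) and (x of blank2 in the frame of tray above 0.056 m or x of blank2 in the frame of tray below -0.056 m or y of blank2 in the frame of tray above 0.094 m or y of blank2 in the frame of tray below -0.094 m) and height (world z) of blank2 below 0.03 m and horizontal distance between blank2 and scrap above 0.1 m) or ((x of blank1 in the frame of tray between -0.054 and 0.054 m and y of blank1 in the frame of tray between -0.092 and 0.092 m and z of blank1 in the frame of tray below 0.025 m) and (x of blank2 in the frame of tray between -0.054 and 0.054 m and y of blank2 in the frame of tray between -0.092 and 0.092 m and z of blank2 in the frame of tray below 0.025 m) and (x of blank4 in the frame of tray between -0.054 and 0.054 m and y of blank4 in the frame of tray between -0.092 and 0.092 m and z of blank4 in the frame of tray below 0.025 m) and (x of blank3 in the frame of tray above 0.056 m or x of blank3 in the frame of tray below -0.056 m or y of blank3 in the frame of tray above 0.094 m or y of blank3 in the frame of tray below -0.094 m) and height (world z) of blank3 below 0.03 m and horizontal distance between blank3 and scrap above 0.1 m) or ((x of blank1 in the frame of tray between -0.054 and 0.054 m and y of blank1 in the frame of tray between -0.092 and 0.092 m and z of blank1 in the frame of tray below 0.025 m) and (x of blank2 in the frame of tray between -0.054 and 0.054 m and y of blank2 in the frame of tray between -0.092 and 0.092 m and z of blank2 in the frame of tray below 0.025 m) and (x of blank3 in the frame of tray between -0.054 and 0.054 m and y of blank3 in the frame of tray between -0.092 and 0.092 m and z of blank3 in the frame of tray below 0.025 m) and (x of blank4 in the frame of tray above 0.056 m or x of blank4 in the frame of tray below -0.056 m or y of blank4 in the frame of tray above 0.094 m or y of blank4 in the frame of tray below -0.094 m) and height (world z) of blank4 below 0.03 m and horizontal distance between blank4 and scrap above 0.1 m)) and x of short1 in the frame of scrap between -0.086 and 0.086 m and y of short1 in the frame of scrap between -0.086 and 0.086 m and z of each of short1, short2, short3 in the frame of scrap below 0.08 m and x of short2 in the frame of scrap between -0.086 and 0.086 m and y of short2 in the frame of scrap between -0.086 and 0.086 m and x of short3 in the frame of scrap between -0.086 and 0.086 m and y of short3 in the frame of scrap between -0.086 and 0.086 m and linear speed of each of blank1, blank2, blank3, blank4, short1, short2, short3, pin below 0.03 m/s); the robot touches nothing.
It fails at once if the brush or the tin is moved more than 30 mm (distance of any of brush, tin from where it was at the start of the episode above 0.03 m).
Of short1, short2, short3 only 1 to 3 are there at a start; the rules pass over those that are not, and their reading is None.
At some moment in a run one of blank1, blank2, blank3, blank4, short1, short2, short3 may be knocked a few centimetres aside while the robot is not near it.
It also fails if it takes over 210 s, if anything falls off the work surface, if the arm or the gripper's body presses on something with over 40 N, if the wrist force passes 120 N, or if a joint passes its speed limit or range.

ROBOT

A 6-joint arm with a two-finger parallel gripper is mounted at the origin on the work surface. World frame = base frame: x ahead of the robot, y to its left, z up, the work surface at z = 0. Lengths are in m, angles in rad, forces in N, time in s.
With the tool pointing down it reaches from about 0.275 to 1 m from the base axis. Payload 8.4 kg.
Tool frame: the origin (TCP) lies on the centre line of the jaws, within the pads' length; the fingertips stand 17 mm ahead of it and the grasp point (between the pads) lies 2 mm behind it (bot.tcp_to_tips is the y of the fingertips in the tool frame, in m); y points along the fingers, z is the direction in which the jaws open and shut, and the axes are right-handed (so a half turn about y gives the same grasp; the last joint's range is limited). The gripper opens to 85 mm and grips with 20 to 120 N. Pads are 22 mm wide; open, the fingers measure 114 mm over their backs; the gripper's body (76 mm by 85 mm) begins 54 mm behind the grasp point. The pads swing forward as they close: fully open they stand 13 mm farther back than shut.
Start: joints at [1.306, 0.353, 1.633, -0, 1.155, -0.002], TCP at [0.162, 0.604, 0.248] pointing down, gripper open.
Joint ranges: [-2.63, 2.63], [-0.92, 2.1], [0.06, 2.66], [-1.3, 4.44], [0, 2.69], [-3.02, 3.02]. Speed limits (rad/s): [2.22, 2.22, 2.79, 3.14, 3.14, 3.14].

INTERFACE

Orientations are given as a unit quaternion [x, y, z, w].
In Python, from workcell import bot, hand, kinematics, get_obs, vision, hand_in gives the robot as it stands. The module is installed in compiled form; this text tells all that it offers. Calls block until the motion is done:
- bot.reach(position, orientation): joint-space move of the TCP to a pose.
- bot.servo_line(position, ori=None, velocity=0.15): straight line of the TCP; ori=None keeps the orientation; velocity is the mean speed in m/s.
- bot.goto_joints(angles): joint-space move.
- hand.move_gripper(opening, strength=None): finger opening in m; strength is the grip in N (None keeps the last); returns when the fingers have stopped.
- bot.dwell(seconds).
- kinematics.solve_ik(position, orientation): joint angles nearest the present ones, or None.
- get_obs(): the state.
- vision.read_camera(name): name is "scene" or "side" or "wrist"; returns a dict with "frame" (400x640x3 uint8, red, green, blue), "intrinsics" (3x3 intrinsics, pixels), "dist" ([k1, k2, p1, p2, k3] as OpenCV has them; the pictures are not rectified), "view" (4x4, takes a point from world to camera coordinates). Camera axes: x right, y down, z forward; pixel columns grow to the right and rows downward; lengths in m; the calibration is good to about 2 mm. A picture is of the moment at which its call begins. There is no depth.
A pose or a line that the arm cannot do raises bot.IKError and nothing moves.
- hand_in(): hands the job in, once; it reports no verdict.
The state is a dict: "time_s": time; "joint_pos": joint angles; "joint_vel": joint speeds; "joint_efforts": joint torques, N m; "position": TCP position; "orientation": TCP orientation; "wrist_force": force on the tool from outside, world axes, zero at the start; "ft_torque": the same for the moment, N m; "gripper_width": finger opening in m.
Only numpy, scipy, OpenCV 4.12 (cv2) and the standard library are available. Lean on these libraries where they do the work, as an engineer would, in place of code of your own. Each camera call takes 0.05 s, during which the arm holds its last target. There are 200 camera calls.

## Working session

There is one attempt and no reset: what is moved stays moved. The work goes in short steps, each a Python script; the robot and the scene stay as the last script left them, time stands still between calls to the robot, and variables do not carry over. Pictures are saved under pics/ and viewed, on a budget of 14 in all, crops included, one or two more only if the job needs it, and the job is handed in when it is done.

```bash
mkdir -p pics; ls; python3 - <<'E'
from workcell import bot, hand, kinematics, get_obs, vision
import cv2, numpy as np
o=get_obs();print(o['time_s'],o['position'],o['orientation'],bot.tcp_to_tips)
for n in("scene","side","wrist"):
    r=vision.read_camera(n);cv2.imwrite(f"pics/a_{n}.png",r["frame"][...,::-1])
    print(n,np.round(r["intrinsics"],1).tolist(),np.round(r["dist"],4),"\n",np.round(r["view"],3),"\n",-r["view"][:3,:3].T@r["view"][:3,3])
E
```

```text
pics
0.0 [0.16225162 0.60309614 0.2475678 ] [ 0.70150294 -0.09272184  0.09258228 -0.70051752] 0.017
scene [[483.3, 0.0, 320.7], [0.0, 483.3, 199.1], [0.0, 0.0, 1.0]] [-0.0632  0.      0.      0.      0.    ] 
 [[-0.816  0.578  0.019  0.447]
 [ 0.404  0.593 -0.696 -0.181]
 [-0.413 -0.561 -0.717  1.62 ]
 [ 0.     0.     0.     1.   ]] 
 [1.10744504 0.75787994 1.02811259]
side [[363.5, 0.0, 317.3], [0.0, 363.5, 193.0], [0.0, 0.0, 1.0]] [0.0005 0.     0.     0.     0.    ] 
 [[ 0.948 -0.317  0.002 -0.513]
 [-0.173 -0.523 -0.834  0.148]
 [ 0.266  0.791 -0.551  1.019]
 [ 0.     0.     0.     1.   ]] 
 [ 0.2410318  -0.89121714  0.68629164]
wrist [[326.8, 0.0, 319.2], [0.0, 326.8, 198.3], [0.0, 0.0, 1.0]] [-0.0455  0.      0.      0.      0.    ] 
 [[ 0.26   0.966 -0.002 -0.623]
 [ 0.914 -0.246  0.323 -0.042]
 [ 0.312 -0.085 -0.946  0.381]
 [ 0.     0.     0.     1.   ]] 
 [0.08197986 0.62413752 0.37333989]
```

View pics/a_scene.png

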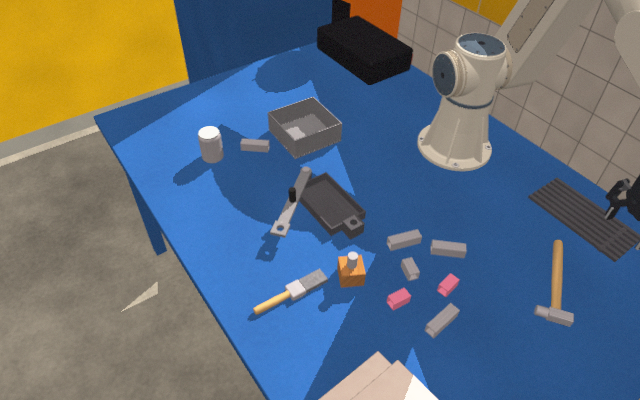

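View pics/a_side.png

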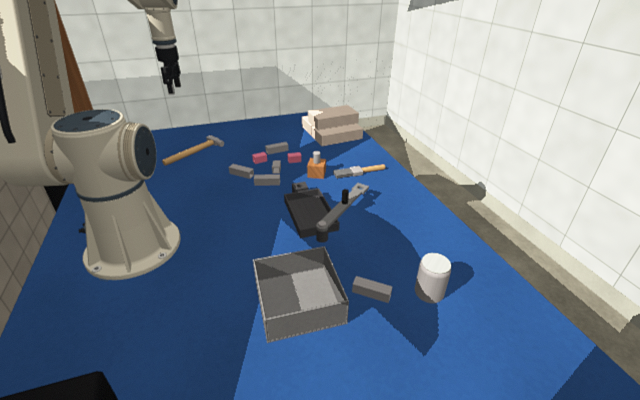

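The scene shows four 90 mm tubes at about (404,240), (448,249), (442,320) and (255,145), and one short at (410,268). There are two pink look-alikes at (399,298) and (449,285). The bar is open with its hole at (281,228), the lug is at (352,223), and the pin is in the park block at (351,265).

```bash
cat > h.py <<'E'
from workcell import bot, hand, kinematics, get_obs, vision, hand_in
import cv2, numpy as np
from scipy.spatial.transform import Rotation as R
def cam(n,save=None):
    r=vision.read_camera(n)
    if save: cv2.imwrite(f"pics/{save}.png",r["frame"][...,::-1])
    return r
def ray(r,px,z):
    p=cv2.undistortPoints(np.float64(px).reshape(-1,1,2),r["intrinsics"],r["dist"])[:,0]
    V=r["view"];Rt=V[:3,:3].T;c=-Rt@V[:3,3]
    d=np.c_[p,np.ones(len(p))]@Rt.T
    return (c+d*((z-c[2])/d[:,2])[:,None])[:,:2]
def proj(r,P):
    V=r["view"];rv=cv2.Rodrigues(V[:3,:3])[0]
    return cv2.projectPoints(np.float64(P).reshape(-1,1,3),rv,V[:3,3],r["intrinsics"],r["dist"])[0][:,0]
def ori(a): # jaws open along angle a, tool down
    c,s=np.cos(a),np.sin(a)
    return R.from_matrix(np.array([[s,0,c],[-c,0,s],[0,-1,0]])).as_quat()
def down(x,y,z,a): # joint solution, choosing the jaw half turn with the smaller last joint
    best=None
    for b in (a,a+np.pi):
        q=kinematics.solve_ik([x,y,z],ori(b))
        if q is not None and (best is None or abs(q[5])<abs(best[1][5])): best=(b,q)
    return best
E
python3 - <<'E'
from h import *
o=get_obs();M=R.from_quat(o["orientation"]).as_matrix();print(M.round(3), o['joint_pos'])
r=cam("wrist");V=r["view"];c=-V[:3,:3].T@V[:3,3]
print("cam in tool",M.T@(c-o["position"]),"\n",(V[:3,:3]@M).round(3))
s=cam("scene")
for n,p,z in [("A",(404,240),.02),("B",(448,249),.02),("C",(442,320),.02),("D",(255,145),.02),("short",(410,268),.02),("lug",(353,223),.04),("barhole",(280,228),.05),("hinge",(305,171),.05),("pin",(352,257),.085),("scrap",(305,128),.03),("tin",(210,145),.05),("traycent",(332,203),.015)]:
    w=ray(s,[p],z)[0];print(n,w.round(3),round(float(np.hypot(*w)),3))
for (x,y) in [(.45,.0),(.45,.4),(.45,-.3)]:
  for a in (0,1.57,.8): print(x,y,a,(lambda t:t and (round(t[0],2),np.round(t[1],2)))(down(x,y,.35,a)))
E
```

```text
[[ 0.966 -0.     0.26 ]
 [-0.26  -0.001  0.966]
 [ 0.    -1.    -0.001]] [ 1.30562981e+00  3.53512887e-01  1.63395469e+00 -1.90808791e-05
  1.15519952e+00 -2.40536736e-03]
cam in tool [-0.08295866 -0.12571125 -0.00074139] 
 [[ 0.     0.     1.   ]
 [ 0.946 -0.323 -0.   ]
 [ 0.323  0.946 -0.   ]]
A [0.429 0.223] 0.483
B [0.352 0.313] 0.471
C [0.519 0.457] 0.692
D [ 0.561 -0.351] 0.662
short [0.479 0.301] 0.566
lug [0.517 0.109] 0.529
barhole [0.695 0.02 ] 0.695
hinge [ 0.515 -0.129] 0.531
pin [0.614 0.225] 0.654
scrap [ 0.383 -0.324] 0.502
tin [ 0.695 -0.398] 0.801
traycent [ 0.505 -0.003] 0.505
0.45 0.0 0 (0, array([-0.  , -0.02,  1.86, -0.  ,  1.31, -0.  ]))
0.45 0.0 1.57 (4.71, array([-0.  , -0.02,  1.86,  0.  ,  1.31,  1.57]))
0.45 0.0 0.8 (0.8, array([-0.  , -0.02,  1.86, -0.  ,  1.31, -0.8 ]))
0.45 0.4 0 (0, array([ 0.72,  0.24,  1.56, -0.  ,  1.34,  0.72]))
0.45 0.4 1.57 (1.57, array([ 0.72,  0.24,  1.56, -0.  ,  1.34, -0.85]))
0.45 0.4 0.8 (0.8, array([ 0.72,  0.24,  1.56, -0.  ,  1.34, -0.08]))
0.45 -0.3 0 (0, array([-0.59,  0.14,  1.69, -0.  ,  1.32, -0.59]))
0.45 -0.3 1.57 (4.71, array([-0.59,  0.14,  1.69,  0.  ,  1.32,  0.98]))
0.45 -0.3 0.8 (0.8, array([-0.59,  0.14,  1.69, -0.  ,  1.32, -1.39]))
```

```bash
python3 - <<'E'
from h import *
import pickle
V={}
for n,(x,y) in dict(L=(.40,.32),M=(.47,.05),Rr=(.45,-.32)).items():
    q=kinematics.solve_ik([x,y,.34],ori(np.pi/2))
    bot.goto_joints(q);bot.dwell(.3);V[n]=cam("wrist","b_"+n)
pickle.dump(V,open("v.pkl","wb"));print(get_obs()["time_s"])
im=np.hstack([V[n]["frame"] for n in("L","M")])
E
```

```text
5.1833
```

View pics/b_L.png

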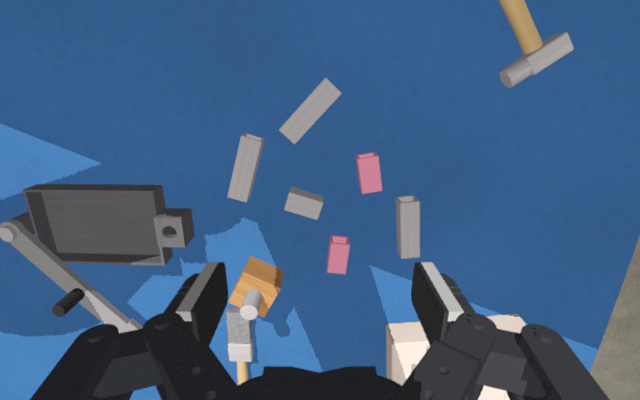

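View pics/b_M.png

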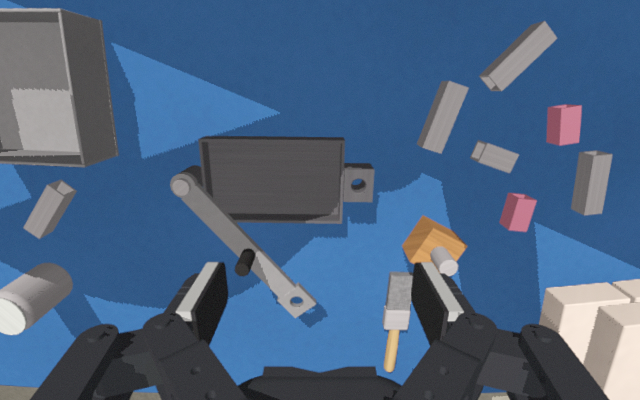

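View pics/b_Rr.png

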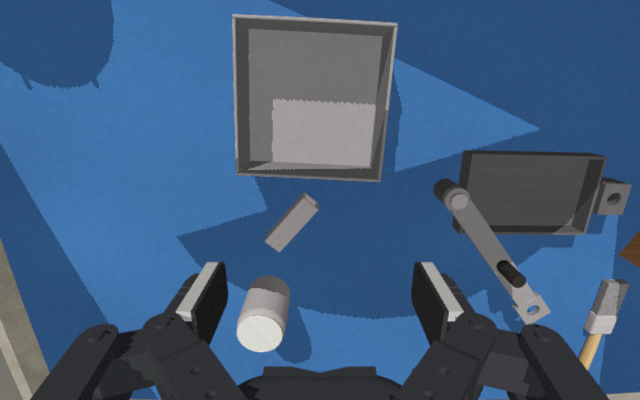

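The views confirm four blanks, one short, and pink decoys to leave alone; the scrap box holds only a sunlit patch. The half-open bar overhangs the tray's −y slot, so I'll open it wider first. A look from straight above gives the tray, lug and hinge.

```bash
python3 - <<'E'
from h import *
import pickle
q=kinematics.solve_ik([.60,.0,.34],ori(np.pi/2));bot.goto_joints(q);bot.dwell(.3)
r=cam("wrist","c_tray");pickle.dump(r,open("tray.pkl","wb"))
V=pickle.load(open("v.pkl","rb"));m=V["M"]
for n,p,z in [("hinge",(181,184),.05),("lug",(358,184),.04),("hole",(296,300),.05),("c1",(203,138),.03),("c2",(344,138),.03),("c3",(342,222),.03)]: print(n,ray(m,[p],z).round(4))
g=V["Rr"];print("scrap",ray(g,[(234,16),(396,24),(381,180),(236,175)],.075).round(3))
E
```

```text
hinge [[ 0.5087 -0.1347]]
lug [[0.5115 0.1025]]
hole [[0.6911 0.015 ]]
c1 [[ 0.4506 -0.1053]]
c2 [[0.4508 0.0827]]
c3 [[0.5716 0.0829]]
scrap [[ 0.293 -0.412]
 [ 0.301 -0.237]
 [ 0.477 -0.244]
 [ 0.47  -0.423]]
```

View pics/c_tray.png

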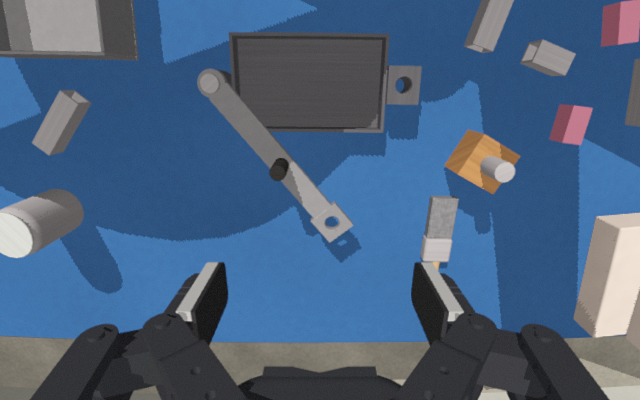

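```bash
python3 - <<'E'
from h import *
import pickle
r=pickle.load(open("tray.pkl","rb"))
P={n:ray(r,[p],z)[0] for n,p,z in [("hinge",(209,82),.05),("lug",(403.5,84.5),.04),("hole",(332,221),.05),("c1",(230,33),.03),("c2",(388,34),.03),("c3",(385,131),.03),("pintop",(502,169),.09),("handletop",(285,166),.095)]}
for k,v in P.items(): print(k,v.round(4))
h,l,b=P["hinge"],P["lug"],P["hole"]
print(np.linalg.norm(l-h),np.linalg.norm(b-h))
ang=lambda v:np.arctan2(v[0],v[1])
print("ty",ang(l-h),"bar",ang(b-h)-ang(l-h), "handle",ang(P["handletop"]-h)-ang(l-h),np.linalg.norm(P["handletop"]-h), "mid",(h+l)/2,"tray",(P["c1"]+P["c3"])/2)
# automatic lug hole/dark check omitted
E
```

```text
hinge [ 0.5097 -0.1351]
lug [0.5131 0.1029]
hole [0.6918 0.0157]
c1 [ 0.4527 -0.1102]
c2 [0.4543 0.0821]
c3 [0.5717 0.0852]
pintop [0.6083 0.2169]
handletop [ 0.6037 -0.0415]
0.23802310995420656 0.23644100335361595
ty 0.014447252009599143 bar 0.8645096783789966 handle 0.772664058246577 0.13266663041748855 mid [ 0.51141317 -0.01613532] tray [ 0.51217057 -0.01253145]
```

```bash
cat >> h.py <<'E'
H=np.array([.5097,-.1351]);PHI=.0125;TC=np.array([.512,-.0145]);LUG=np.array([.5127,.1015]);SC=np.array([.385,-.329])
def hp(th): t=th+PHI; return H+.130*np.array([np.sin(t),np.cos(t)])
def ja(th,k): return -(th+PHI)+k*np.pi
def tray(x,y): c,s=np.cos(PHI),np.sin(PHI); return TC+x*np.array([c,-s])+y*np.array([s,c])
def go(x,y,z,a):
    b=down(x,y,z,a); assert b,"ik"; bot.goto_joints(b[1]); return b[0]
def swing(a,b,k,n):
    for t in np.linspace(a,b,n+1)[1:]: bot.servo_line([*hp(t),.073],ori(ja(t,k)),velocity=.1)
E
python3 - <<'E'
from h import *
import pickle
r=pickle.load(open("tray.pkl","rb"))
th=.866;p=hp(th)
print("handle px",proj(r,[[*p,.05],[*p,.095]]).round(0).tolist())
m=(r["frame"].max(2)<45).astype(np.uint8);m[250:]=0
n,_,st,c=cv2.connectedComponentsWithStats(m)
print([(s.tolist(),k.round(0).tolist()) for s,k in zip(st[1:],c[1:]) if s[4]>60 and abs(k[0]-280)<60])
for t in (.866,1.3,0): 
  for k in (0,1):
    q=kinematics.solve_ik([*hp(t),.073],ori(ja(t,k)));print(t,k,None if q is None else np.round(q,2))
E
```

```text
handle px [[280.0, 163.0], [276.0, 171.0]]
[([275, 158, 13, 16, 83], [283.0, 164.0])]
0.866 0 [-0.09  0.54  1.79 -0.    0.81  0.79]
0.866 1 [-0.09  0.54  1.79 -0.    0.81 -2.35]
1.3 0 [-0.16  0.58  1.71 -0.    0.85  1.15]
1.3 1 [-0.16  0.58  1.71 -0.    0.85 -1.99]
0 0 [-0.01  0.42  2.01 -0.    0.71 -0.  ]
0 1 None
```

```bash
python3 - <<'E'
from h import *
hand.move_gripper(.06,30)
bot.goto_joints(kinematics.solve_ik([*hp(.866),.16],ori(ja(.866,0))))
bot.servo_line([*hp(.866),.073]);hand.move_gripper(0.0,30)
print(get_obs()["gripper_width"])
swing(.866,1.3,0,3);print(get_obs()["wrist_force"].round(1))
hand.move_gripper(.06);bot.servo_line([*hp(1.3),.19],velocity=.25)
bot.goto_joints(kinematics.solve_ik([.60,.06,.34],ori(np.pi/2)));bot.dwell(.3)
import pickle
r=cam("wrist","d");pickle.dump(r,open("d.pkl","wb"))
print(get_obs()["time_s"])
E
```

```text
0.019050171342014987
[-5.1 -0.7  9.3]
15.1417
```

View pics/d.png

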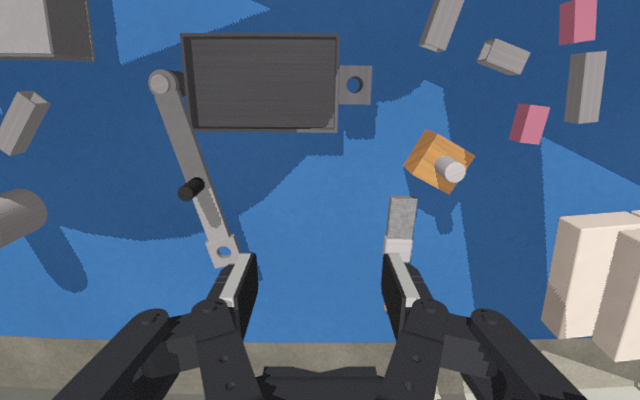

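The bar is open to about 1.3 rad and the tray is clear. Now the pick routine, short first.

```bash
cat >> h.py <<'E'
def tubes(r,z=.028):
    f=r["frame"].astype(int);m=((f.max(2)-f.min(2)<30)&(f.max(2)>75)).astype(np.uint8);m[250:]=0
    m=cv2.morphologyEx(m,cv2.MORPH_OPEN,np.ones((3,3),np.uint8));out=[]
    for c in cv2.findContours(m,cv2.RETR_EXTERNAL,cv2.CHAIN_APPROX_NONE)[0]:
        if cv2.contourArea(c)<200: continue
        w=ray(r,c[:,0].astype(float),z)
        o=w.mean(0);cc,(a,b),_=rc=cv2.minAreaRect(((w-o)*1000).astype(np.float32))
        bx=cv2.boxPoints(rc);e=max(bx[1]-bx[0],bx[2]-bx[1],key=np.linalg.norm)
        out.append((np.array(cc)/1000+o,np.arctan2(e[1],e[0]),max(a,b),min(a,b)))
    return out
def find(xy,L,tol=.06):
    for i in range(2): # second look centred on the first find
        go_look(*xy);r=cam("wrist","look");T=tubes(r)
        k=[t for t in T if np.hypot(*(t[0]-xy))<tol and abs(t[2]-L)<(20 if i==0 else 10) and t[3]<(50 if i==0 else 36)]
        if not k: raise SystemExit(("no tube",[(t[0].round(3),round(t[2]),round(t[3])) for t in T]))
        t=min(k,key=lambda t:np.hypot(*(t[0]-xy)))
        if np.hypot(*(t[0]-xy))<.015 and abs(t[2]-L)<8: break
        xy=t[0]
    print("tube",t[0].round(4),round(t[1],3),round(t[2]),round(t[3]));return t
def go_look(x,y):
    bot.goto_joints(kinematics.solve_ik([x+.083,y,.22],ori(np.pi/2)));bot.dwell(.25)
def pick(xy,L):
    hand.move_gripper(.06,60);t=find(np.array(xy),L);x,y=t[0]
    a=go(x,y,.12,t[1]+np.pi/2);bot.servo_line([x,y,.023],ori(a),velocity=.15)
    hand.move_gripper(0,60);w=get_obs()["gripper_width"];print("grip",round(w,4))
    bot.servo_line([x,y,.20],velocity=.3)
    if not .024<w<.032: raise SystemExit("bad grip")
def place(p,z,a,op):
    b=go(*p,.20,a);bot.servo_line([*p,z],ori(b),velocity=.15);print("F",get_obs()["wrist_force"].round(1))
    hand.move_gripper(op);bot.servo_line([*p,.20],velocity=.3)
E
python3 - <<'E'
from h import *
pick((.479,.301),50)
place(SC,.06,np.pi/2,.06)
print(get_obs()["time_s"])
E
```

```text
tube [0.477  0.2967] 1.257 50 28
grip 0.0271
F [-0.5 -0.1 -1.7]
24.725
```

```bash
python3 - <<'E'
from h import *
pick((.429,.223),90)
place(tray(0,.056),.029,np.pi/2-PHI,.041)
print(get_obs()["time_s"])
bot.goto_joints(kinematics.solve_ik([.60,.0,.30],ori(np.pi/2)));bot.dwell(.3);cam("wrist","e")
E
```

```text
tube [0.4241 0.2151] -0.295 90 28
grip 0.0268
F [-0.1  0.4 -2.5]
32.9083
```

View pics/e.png

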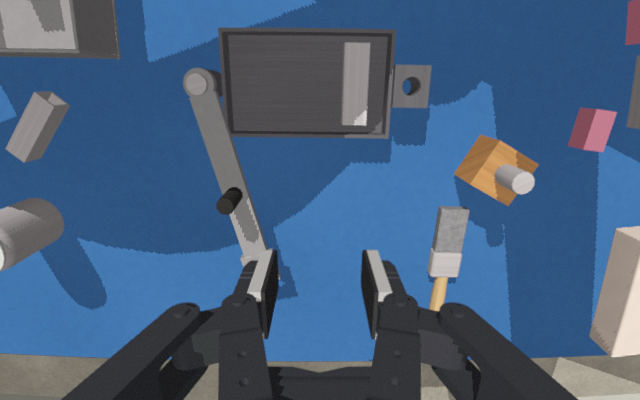

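The first blank lies flat and centred in the +y slot, at about (356,83).

```bash
python3 - <<'E'
from h import *
for xy,s in (((.350,.309),0),((.515,.45),-.056)):
    pick(xy,90)
    place(tray(0,s),.029,np.pi/2-PHI,.041)
    print(get_obs()["time_s"])
bot.goto_joints(kinematics.solve_ik([.60,.05,.34],ori(np.pi/2)));bot.dwell(.3)
r=cam("wrist","f");import pickle;pickle.dump(r,open("f.pkl","wb"))
for t in tubes(r): print(t[0].round(3),round(t[1],2),round(t[2]),round(t[3]))
E
```

```text
tube [0.3464 0.3064] -0.754 90 28
grip 0.0266
F [-0.2 -0.4 -2.2]
42.375
tube [0.5124 0.4179] 0.112 90 28
grip 0.0267
F [ 1.  -0.1 -3. ]
52.5917
[0.721 0.483] -1.53 136 65
[0.705 0.176] -0.01 84 43
[ 0.694 -0.409] -1.14 129 70
[0.624 0.241] 1.16 48 29
[ 0.558 -0.351] -0.71 105 44
[ 0.621 -0.112] 0.22 265 47
[0.517 0.012] 1.56 225 113
[ 0.442 -0.316] 1.53 97 70
```

View pics/f.png

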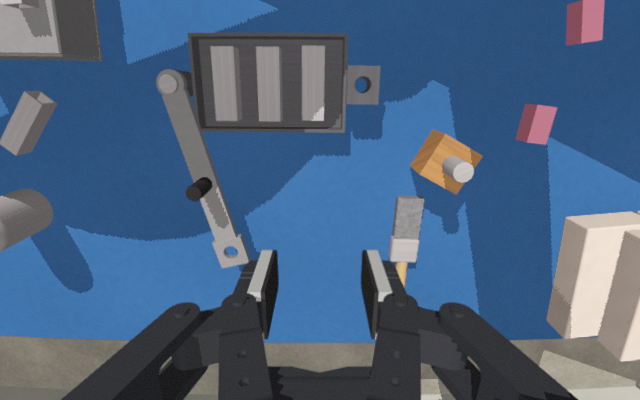

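All three blanks are flat in the tray, at columns 224, 268 and 313, and the spare is undisturbed at (27,124). Next I swing the bar shut, then check the holes from above.

```bash
python3 - <<'E'
from h import *
import pickle
r=pickle.load(open("f.pkl","rb"))
h,b=ray(r,[(169,83),(231,251)],.05);l=ray(r,[(362.5,85)],.04)[0];print(h,b,l)
g=lambda v:np.arctan2(*v)
th=g(b-h)-PHI;print("th",th,"phi",g(l-h));th=1.3 if abs(th-1.3)<.08 else th
hand.move_gripper(.06,30)
bot.goto_joints(kinematics.solve_ik([*hp(th),.18],ori(ja(th,0))))
bot.servo_line([*hp(th),.073]);hand.move_gripper(0.0,30);print(get_obs()["gripper_width"])
swing(th,0,0,7);print(get_obs()["wrist_force"].round(1))
hand.move_gripper(.05);bot.servo_line([*hp(0),.19],velocity=.25)
# look with the lug under the camera
bot.goto_joints(kinematics.solve_ik([LUG[0]+.083,LUG[1]+.05,.22],ori(np.pi/2)));bot.dwell(.3)
r=cam("wrist","g");pickle.dump(r,open("g.pkl","wb"));print(get_obs()["time_s"])
E
```

```text
[ 0.51033891 -0.13380822] [ 0.73826005 -0.07719764] [0.51391992 0.10260834]
th 1.314844882517844 phi 0.015145894761995455
0.019327821559295553
[ 0.5 11.9  8.5]
64.6167
```

View pics/g.png

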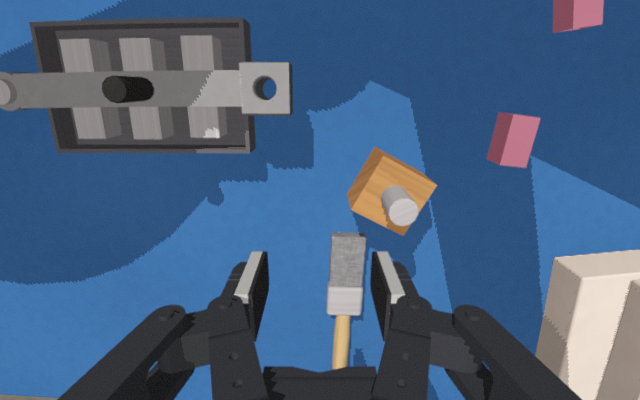

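```bash
python3 - <<'E'
from h import *
import pickle
def nadir(x,y): bot.goto_joints(kinematics.solve_ik([x+.083,y,.20],ori(np.pi/2)));bot.dwell(.3);return cam("wrist")
a=nadir(LUG[0],LUG[1]);b=nadir(.608,.217);pickle.dump((a,b),open("ab.pkl","wb"))
cr=lambda r:cv2.resize(r["frame"][50:140,275:365],None,fx=4.4,fy=4.4,interpolation=cv2.INTER_CUBIC)
cv2.imwrite("pics/h.png",np.hstack([cr(a),cr(b)])[...,::-1])
E
```

```text
(no output)
```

View pics/h.png

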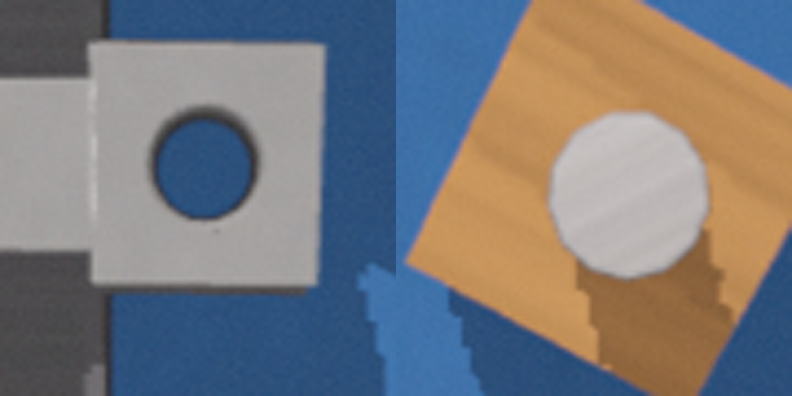

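The holes are concentric: the bar hole is at pixel (321.4,87.0), with the bench visible right through it. The pin head is at (328.2,94.1).

```bash
python3 - <<'E'
from h import *
import pickle
a,b=pickle.load(open("ab.pkl","rb"))
hole=ray(a,[(321.4,87.0)],.05)[0];pin=ray(b,[(328.2,94.1)],.09)[0]
d=hole-H;print("hole",hole,"pin",pin,"bar ang",np.arctan2(*d)-.0145,"lug est",LUG)
hand.move_gripper(.055,60)
bt=go(*pin,.15,0.);bot.servo_line([*pin,.074],ori(bt),velocity=.1)
f0=get_obs()["wrist_force"];hand.move_gripper(0,60);o=get_obs();print(o["gripper_width"],(o["wrist_force"]-f0).round(1))
bot.servo_line([*pin,.20],velocity=.15)
bot.servo_line([*hole,.20],velocity=.2)
bot.servo_line([*hole,.128],velocity=.1);bot.dwell(.2);f0=get_obs()["wrist_force"]
for z in np.arange(.122,.0735,-.006):
    bot.servo_line([*hole,z],velocity=.04);f=get_obs()["wrist_force"]-f0;print(round(z,3),f.round(1))
    if np.linalg.norm(f)>15: break
cam("side","i_side");cam("scene","i_scene");print(get_obs()["time_s"])
E
```

```text
hole [0.51263316 0.10310872] pin [0.61209855 0.22156276] bar ang -0.002187235388537486 lug est [0.5127 0.1015]
0.024528599521337336 [-1.8  0.4  6.5]
0.122 [ 0.3 -0.7 -0.6]
0.116 [-0.1  0.3 -0.6]
0.11 [ 0.4  0.1 -0.3]
0.104 [ 0.2 -0.1 -0.5]
0.098 [-0.3  0.3 -0.3]
0.092 [ 0.8 -0.   0.3]
0.086 [-0.4 -0.5 -1.2]
0.08 [ 0.1  0.1 -0. ]
0.074 [ 1.8 -0.7  9.9]
75.025
```

The pin went in freely and seated with about 10 N of contact. Release, retreat and check.

```bash
python3 - <<'E'
from h import *
hand.move_gripper(.05);p=get_obs()["position"];bot.servo_line([p[0],p[1],.20],velocity=.2)
bot.goto_joints(kinematics.solve_ik([LUG[0]+.083,LUG[1],.20],ori(np.pi/2)));bot.dwell(.3)
a=cam("wrist")["frame"][20:180,200:440]
bot.goto_joints(kinematics.solve_ik([.46,-.25,.34],ori(np.pi/2)));bot.dwell(.3)
w=cam("wrist")["frame"][:250]
s=cam("scene")["frame"][80:310,190:480]
im=np.zeros((590,760,3),np.uint8);im[:320,:480]=cv2.resize(a,(480,320));im[325:325+250,:480]=cv2.resize(w,(480,250))
im[:222,480:760]=cv2.resize(s,(280,222));sd=cam("side")["frame"][100:320,180:460];im[225:445,480:760]=sd
cv2.imwrite("pics/j.png",im[...,::-1]);print(get_obs()["time_s"])
E
```

```text
79.8917
```

View pics/j.png

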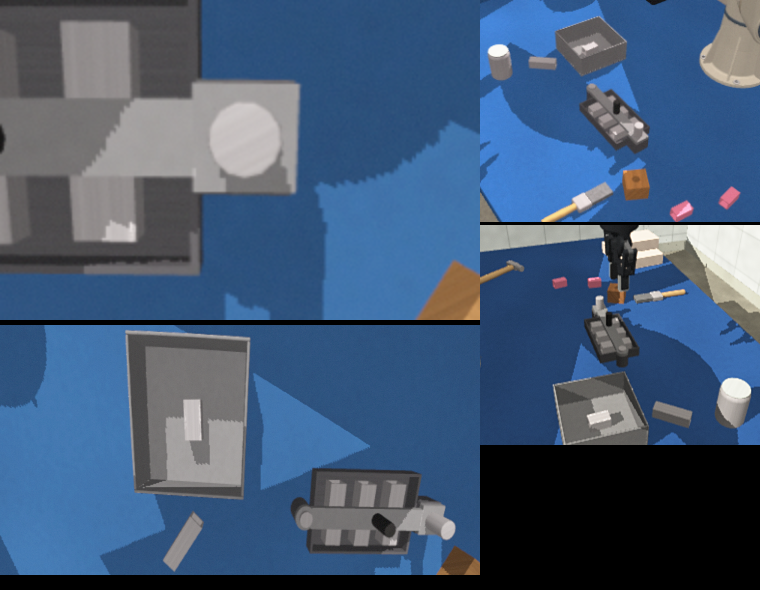

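The pin head is centred on the bar end. All three blanks are under the bar, the short is in the box, and the spare, brush and tin haven't moved. Handing in.

```bash
python3 -c "
from h import *
hand_in();print(get_obs()['time_s'])"
```

```text
the job is handed in; nothing more can be done
the job is handed in; nothing more can be done
```

I made up the kit and handed it in at about 80 s on the robot's clock; `hand_in()` gives no verdict, so success is judged from my own checks.

- **Bar opened first:** I swung the bar out to about 1.3 rad, because at its starting angle it overhung the tray's -y slot.
- **Tubes:** The one 50 mm offcut went into the scrap box. Three blanks went into the tray 56 mm apart, and the fourth stayed on the bench.
- **Closing:** I swung the bar shut and pushed the pin down through both holes.

**Last checks**
- The bar measured about 0.002 rad off line, with the bench visible through both holes.
- The pin seated with about 10 N at the expected height (TCP z 0.074 m). After release, its head sat centred on the bar end.
- The final pictures show three tubes flat under the bar, the offcut in the box, and the spare beside it. The brush, tin and pink look-alikes were where they started.

**Discrepancies:** I first read the bar handle's position by eye about 12 mm off; the bar hole's position and a colour mask settled it. One blank lay about 3 cm from my first estimate; the close look before the grasp corrected that. No check was failing at hand-in.

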